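# Seat a label holder behind the condiment caddy's lip and hold it home

## Task

Lift the copper pot by its arched handle off the low front tier of the steel condiment caddy, keep it upright, and set it down on the round cork trivet beside, letting go of it. Then take the black label holder by its red tab, push its tongue down into the slot behind the caddy's front lip, with the blank white card facing outwards, until it is fully home against the springy strip below and its bridge rests on the lip. The program finishes while still gripping the holder and pressing it home, so that someone can fasten it; leave the bowl, the cruets and the pepper mill where they stand.

Things in the scene. Friction and masses are not known exactly. Their poses are not given: they have to be found in the camera images.
- caddy: Fixed stainless three-tier caddy, 220 mm wide (y). Origin: centre of the label slot, at counter height; +x from the front lip to the rising tiers. Deck heights: front tier 50 mm (x 7 to 127), middle 100 (x 127 to 207; fixed tins up to 144 high), back 150 (x 207 to 287; fixed jars up to 217 high).
- slot (a point): Mouth of the label slot: centre of the slot, at the height of the lip's top, 62 mm above the counter; axes as the caddy's. The lip (top of the front panel) lies at x -11 to -7 mm. The slot behind it is open upwards, x -7 to 7, y -34 to 34 mm, its back and closed ends 50 mm high; its floor is the sprung strip.
- strip (a joint): Travel (m) of the black sprung rubber strip, 12 x 64 mm, that is the slot's floor: 0 = up (top 32 mm above the counter), grows as pressed down. It pushes back with about 3 N at 0, 7 N at 0.010, where the holder's bridge meets the lip (home) and the resistance turns hard. Springs back up when released.
- holder: Loose black label holder, 80 g, standing like an upturned U. Origin: bottom centre of its tongue; -x is where its white card looks. Tongue x -4 to 4 mm, 60 wide (y), z 0 to 40, lower edge round. Bridge x -22 to 4, 80 wide, z 40 to 46. Face plate x -22 to -18, 80 wide, z 0 to 46. The lip goes into the gap between. Seated: axes as the caddy's, origin on the slot's middle, 22 mm above the counter.
- tab (a point): Centre of the holder's red grip tab, 62 mm above and 6 mm to -x of the holder's origin; axes as the holder's. The tab is 12 mm thick (x), 36 mm wide (y), 32 mm tall (z 46 to 78 mm above the holder's origin).
- pot: Loose closed copper pot, 0.3 to 0.55 kg. Origin: centre of its underside, z up. Foot 72 mm, belly 90 mm across, lid top 80 mm high. It starts on the caddy's front tier, close behind the slot and in the way of it.
- handle (a point): Middle of the pot's dark arched handle, 130 mm above the pot's underside; axes as the pot's. A rigid 12 mm round bar: its straight top runs along x from -26 to 26 mm, then slopes to legs at x -40 and 40 mm. 44 mm free height between bar and lid.
- trivet: Fixed round cork trivet, 130 mm across, 6 mm thick, on the counter. Origin: centre of its underside. Its place may be swapped with that of the bowl.
- bowl: Bystander: blue ceramic bowl, 110 mm across, 45 mm high. Origin: centre of its underside.
- cruet_a: Bystander: green glass cruet with steel screw cap, 58 mm across, 112 mm high. Origin: centre of its underside.
- cruet_b: Bystander: amber glass cruet with steel screw cap, 58 mm across, 112 mm high. Origin: centre of its underside.
- mill: Bystander: dark wooden pepper mill, 58 mm across, 165 mm high. Origin: centre of its underside.
There are look-alikes about, which are no part of the job. Of the things like the holder, leave any that is purple; of the rest the smaller one is meant.

How it is judged:
By the outcome, as a careful person would: the job done as asked, in the order asked, and still so for the second after the job is handed in, while the arm keeps its last pose, push and grip.
It also fails if it takes over 64 s, if anything falls off the work surface, if the arm or the gripper's body presses on something with over 40 N, if the wrist force passes 120 N, or if a joint passes its speed limit or range.

## Robot

A 6-joint arm with a two-finger parallel gripper is mounted at the origin on the work surface. World frame = base frame: x ahead of the robot, y to its left, z up, the work surface at z = 0. Lengths are in m, angles in degrees, forces in N, time in s.
With the tool pointing down it reaches from about 0.4 to 0.825 m from the base axis. Payload 7 kg.
Tool frame: the origin (TCP) lies on the centre line of the jaws, within the pads' length; the fingertips stand 11 mm ahead of it and the grasp point (between the pads) lies 8 mm behind it; z points along the fingers, y is the direction in which the jaws open and shut (so a half turn about z gives the same grasp; the last joint's range is limited). The gripper opens to 88 mm and grips with 3 to 60 N. Pads are 19 mm wide; open, the fingers measure 130 mm over their backs; the gripper's body (78 mm by 193 mm) begins 47 mm behind the grasp point.
Start: joints at [92.768, 20.546, 0.682, 0, -70.136, -16.507], TCP at [0.16, 0.656, 0.238] pointing down, gripper open.
Joint ranges: [-176.03, 176.03], [-82.01, 121.73], [-58.28, 71.71], [-173.87, 95.51], [-174.79, -0.11], [-173.66, 173.66]. Speed limits (degrees/s): [136.94, 136.94, 172.46, 180, 180, 180].

## Interface

Orientations are given as [roll, pitch, yaw] about the fixed x, y, z axes, in that order (R = Rz(yaw) Ry(pitch) Rx(roll)).
In Python, from plant import ctrl, cams, order gives the robot as it stands.
- The arm moves only by the tool jog_arm, never from a script. Its argument "motion" is a list of rows, each an object with "offset": the shift along the tool's x, y, z in mm, a list of three; "roll": the turn about the tool's z in rad; "hand": the finger opening in mm, from 0 to 87.6. A call has 1 to 20 rows; each row is the pose to reach, as a shift and turn from the pose commanded when the call began, along the tool's axes at that moment; what a row does not reach only later rows make up. A row lasts 1/12 s, in which the tool goes at most 41.7 mm and 7.16 degrees, less where a joint would pass 70% of its speed; a pose out of reach is approached as far as the arm can. A call with a gripper value outside its range is refused whole. The fingers move at their own pace and stop on an object; the grip force is fixed at half the most. Time passes only in rows, so rows that repeat a pose let the fingers close. It gives the time, the measured TCP pose, the force and the opening at its end, in the units of the state.
- ctrl.get_obs(): the state, without advancing time (a new reading comes with each control period).
- cams.snapshot(name): name is "scene" or "top"; returns a dict with "img" (480x640x3 uint8, red, green, blue), "K" (3x3 intrinsics, pixels), "cam_to_world" (4x4, takes a point from camera to world coordinates). Camera axes: x right, y down, z forward; pixel columns grow to the right and rows downward; lengths in m; the calibration is good to about 2 mm. A picture is of the moment at which its call begins. There is no depth.
- order.close_job(): hands the job in, once; it reports no verdict.
The state is a dict: "clock": time; "joint_pos": joint angles; "qvel": joint speeds; "tau": joint torques, N m; "tool_pos": TCP position; "orientation": TCP orientation; "force": force on the tool from outside, world axes, zero at the start; "moment": the same for the moment, N m; "opening": finger opening in m.
Only numpy, scipy, OpenCV 4.12 (cv2) and the standard library are available. Lean on these libraries where they do the work, as an engineer would, in place of code of your own. Each camera call takes 0.05 s, during which the arm holds its last target. There are 200 camera calls.

## Working session

There is one attempt and no reset: what is moved stays moved. The work goes in short steps, Python scripts to look and compute and a tool call to move; the robot and the scene stay as the last step left them, time stands still between calls to the robot, and variables do not carry over. Pictures are saved under pics/ and viewed, about 8 in all and at most 12, crops included, and the job is handed in when it is done.

Besides the shell and the picture viewer there is one more tool, called after "Call:" as name([rows], argument=value, ...), one row to a line, values as JSON. jog_arm: Moves the arm, as the interface text tells. Its arguments: {"type":"object","properties":{"motion":{"type":"array"}},"required":["motion"]}

```bash
ls; mkdir -p pics; python3 - <<'E'
from plant import ctrl,cams
import cv2,json,numpy as np
for n in("scene","top"):
    s=cams.snapshot(n); cv2.imwrite(f"pics/{n}0.png",s["img"][:,:,::-1]); print(n,s["K"].round(2).tolist(),s["cam_to_world"].round(4).tolist())
    np.savez(f"{n}0.npz",**s)
o=ctrl.get_obs();print({k:np.round(v,4).tolist() for k,v in o.items()})
E
```

```text
pics
scene [[579.46, 0.0, 323.5], [0.0, 579.46, 247.87], [0.0, 0.0, 1.0]] [[0.5554, 0.7194, -0.4171, 1.0048], [0.8315, -0.4714, 0.2939, -0.1576], [0.0148, -0.5101, -0.86, 1.0077], [0.0, 0.0, 0.0, 1.0]]
top [[530.96, 0.0, 326.19], [0.0, 530.96, 233.93], [0.0, 0.0, 1.0]] [[0.004, -0.9862, 0.1654, 0.4419], [-1.0, -0.0046, -0.0035, 0.1529], [0.0042, -0.1654, -0.9862, 0.9663], [0.0, 0.0, 0.0, 1.0]]
{'clock': 0.1, 'joint_pos': [92.7673, 20.5862, 0.6398, -0.0176, -70.135, -16.5068], 'qvel': [0.0503, -0.2109, 0.1155, 0.0507, -0.1015, 0.0089], 'tau': [-0.0015, -58.4164, 29.375, 7.0155, 0.0102, -0.0], 'tool_pos': [0.1602, 0.6553, 0.2367], 'orientation': [179.9173, -0.0073, -13.7455], 'force': [0.2102, 0.247, 0.3258], 'moment': [-0.003, 0.0358, -0.0193], 'opening': 0.0879}
```

View pics/scene0.png

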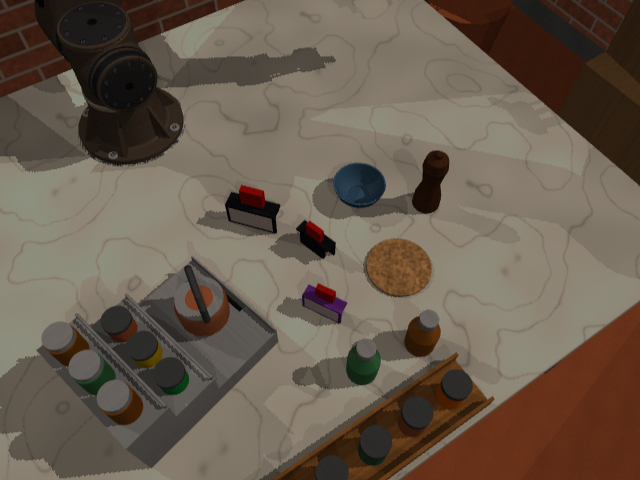

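View pics/top0.png

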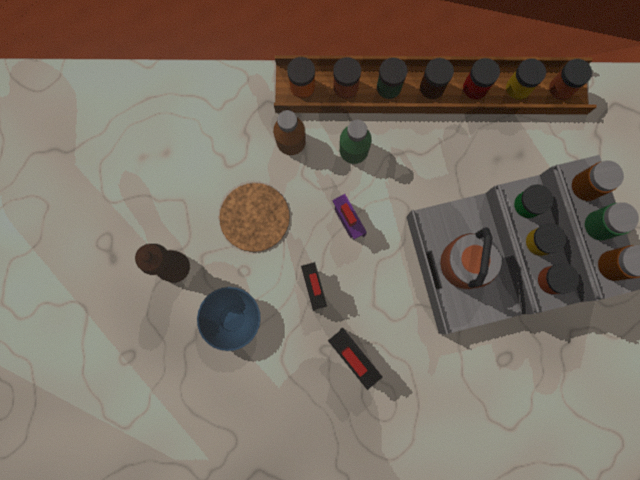

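The scene view shows the small black holder at (316,238), the trivet at (398,267) and the pot at (201,300). In the top view they are at (314,285), (255,217) and (470,262). The purple holder (349,216) and the larger black one (355,358) are look-alikes. I'll crop in to measure.

```bash
python3 - <<'E'
import cv2
a=cv2.imread("pics/top0.png")[190:350,290:530]; cv2.imwrite("pics/tc.png",cv2.convertScaleAbs(cv2.resize(a,None,fx=3.333,fy=3.333,interpolation=2),alpha=1.6))
a=cv2.imread("pics/scene0.png")[210:360,150:350]; cv2.imwrite("pics/sc.png",cv2.convertScaleAbs(cv2.resize(a,None,fx=4,fy=4,interpolation=2),alpha=1.6))
E
```

```text
(no output)
```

View pics/tc.png

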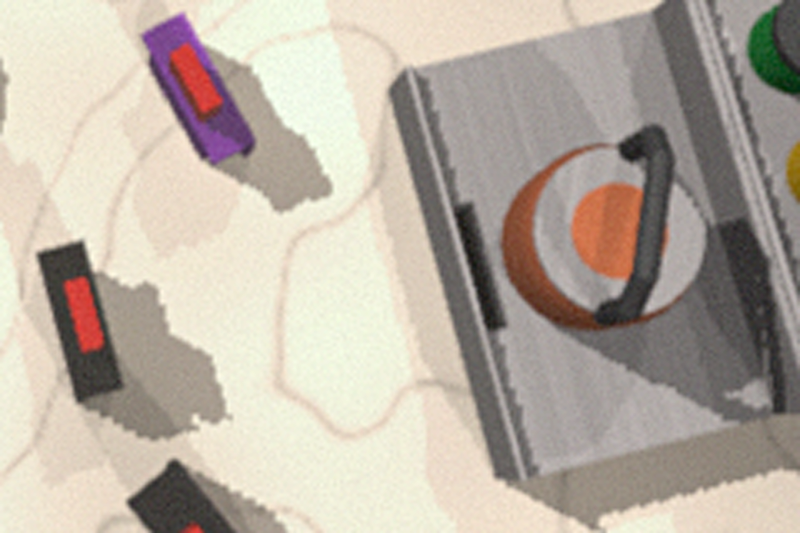

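View pics/sc.png

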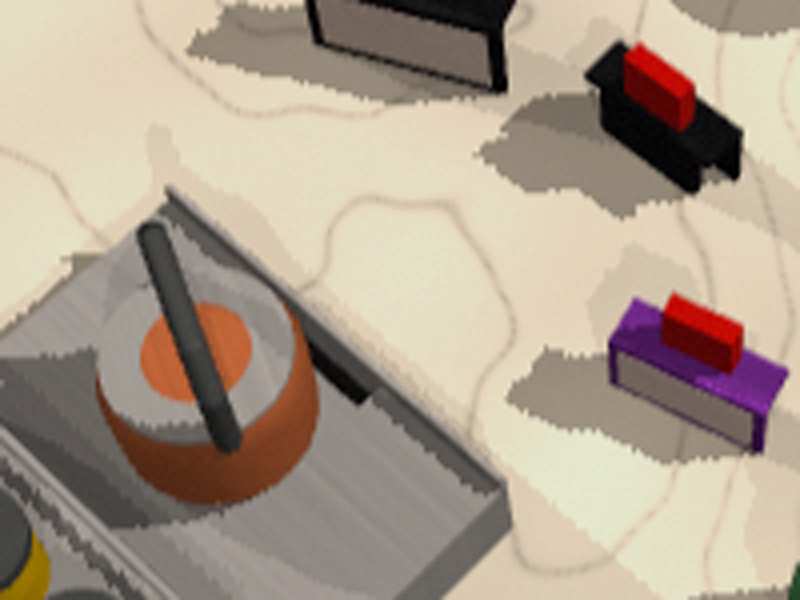

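Both crops agree. The small holder's tongue side faces the caddy, so its card already faces outwards, and its yaw is about that of the caddy. The tab is at tc.png (85,315), the slot at about (482,265), and the handle bar runs from (656,150) to (632,300). Next I'll fit the poses by least squares.

```bash
cat >h.py <<'E'
import numpy as np,cv2
from scipy.optimize import least_squares
C={n:np.load(f"{n}0.npz") for n in("scene","top")}
def proj(n,P):
    T=np.linalg.inv(C[n]["cam_to_world"]); p=np.atleast_2d(P)@T[:3,:3].T+T[:3,3]; q=p@C[n]["K"].T; return q[:,:2]/q[:,2:]
def plane(n,uv,z):
    d=C[n]["cam_to_world"][:3,:3]@np.linalg.inv(C[n]["K"])@[*uv,1]; o=C[n]["cam_to_world"][:3,3]; return o+d*(z-o[2])/d[2]
tc=lambda u,v:((u+.5)/3.333-.5+290,(v+.5)/3.333-.5+190)
sc=lambda u,v:((u+.5)/4-.5+150,(v+.5)/4-.5+210)
def place(p,M):
    c,s=np.cos(p[2]),np.sin(p[2]); M=np.atleast_2d(M); return np.c_[p[0]+c*M[:,0]-s*M[:,1],p[1]+s*M[:,0]+c*M[:,1],M[:,2]]
def fit(obs,p0):
    f=lambda p:np.concatenate([(proj(n,place(p,np.array(m)/1e3))[0]-uv) for n,m,uv in obs])
    r=least_squares(f,p0,loss="soft_l1"); return r.x,r.fun.reshape(-1,2)
E
python3 - <<'E'
from h import *
np.set_printoptions(suppress=True,precision=4)
y0=np.radians(-75)
c0=plane("top",tc(470,265),.06)
cad=[("top",(-7,110,62),tc(412,72)),("top",(-7,-110,62),tc(525,475)),("top",(7,34,50),tc(474,203)),("top",(7,-34,50),tc(505,328)),
("scene",(-9,-110,62),sc(168,189)),("scene",(-9,110,62),sc(508,486)),("scene",(7,34,50),sc(362,404))]
p,r=fit(cad,[c0[0],c0[1],y0]);print("caddy",p[:2],np.degrees(p[2]));print(r)
h0=plane("top",tc(82,320),.046)
hol=[("top",(-22,40,46),tc(40,253)),("top",(4,40,46),tc(82,243)),("top",(4,-40,46),tc(121,386)),("top",(-22,-40,46),tc(79,402)),
("top",(-12,18,78),tc(64,280)),("top",(0,18,78),tc(88,277)),("top",(0,-18,78),tc(103,347)),("top",(-12,-18,78),tc(79,352)),
("scene",(4,-40,46),sc(587,77)),("scene",(4,40,46),sc(699,166)),("scene",(-22,40,46),sc(742,131)),
("scene",(0,-18,78),sc(626,66)),("scene",(-12,-18,78),sc(637,45)),("scene",(0,18,78),sc(684,100)),("scene",(-12,18,78),sc(694,81))]
p,r=fit(hol,[h0[0],h0[1],y0]);print("holder",p[:2],np.degrees(p[2]));print(r)
for n,uv in(("top",tc(620,231)),("scene",sc(196,340))): print("lid",n,plane(n,uv,.130))
pot0=plane("top",tc(620,231),.130)
pot=[("top",(26,0,180),tc(655,155)),("top",(-26,0,180),tc(637,290)),("scene",(0,0,180),sc(192,335)),]
p,r=fit(pot+[("top",(0,0,130),tc(620,231)),("scene",(0,0,130),sc(196,340))],[pot0[0],pot0[1],np.radians(-8)]);print("pot",p[:2],np.degrees(p[2]));print(r)
for n,uv in(("top",(255,217)),("scene",(398,267))):
    h=cv2.cvtColor(C[n]["img"],cv2.COLOR_RGB2HSV); m=cv2.inRange(h,(5,90,60),(22,255,255)); m=cv2.morphologyEx(m,3,np.ones((5,5)))
    m=cv2.morphologyEx(m,2,np.ones((5,5)))
    k,L,S,ce=cv2.connectedComponentsWithStats(m); l=L[uv[1],uv[0]]; print("trivet",n,l,S[l],ce[l],plane(n,ce[l],.006))
for n,o in(("top",[("bowl",(228,320),.045),("mill",(152,260),.16),("cruA",(356,130),.11),("cruB",(288,120),.11),("bigbl tab",(354,361),.085),("purple",(348,215),.078)]),):
    for a,uv,z in o: print(a,plane(n,uv,z))
E
```

```text
caddy [ 0.5341 -0.0338] -75.97259429923001
[[-0.8635 -2.72  ]
 [-0.0553  1.1067]
 [-1.3203 -0.9863]
 [ 0.0348 -0.4834]
 [-0.3748 -0.7864]
 [-1.7691 -0.9739]
 [-1.2504  1.5594]]
holder [0.508  0.1634] -74.48216214331241
[[-1.8271 -0.2941]
 [ 0.0016 -1.2068]
 [ 0.4116  0.567 ]
 [-1.6013 -0.2053]
 [-0.7485  0.6135]
 [-1.0308 -0.3698]
 [ 0.0979 -0.5528]
 [ 0.3393 -0.144 ]
 [-1.4281 -0.4741]
 [ 1.4316  0.4193]
 [-0.5951  0.4698]
 [-1.6913 -1.6736]
 [-0.278  -0.3693]
 [-1.9649  0.378 ]
 [-0.3188  1.0951]]
lid top [ 0.543  -0.0874  0.13  ]
lid scene [ 0.5402 -0.0831  0.13  ]
pot [ 0.5436 -0.085 ] -10.90602835598249
[[ -0.184    1.5573]
 [  0.176   -5.0442]
 [ -4.3818 -10.3946]
 [ -1.5298  -0.3816]
 [ -0.0417   2.055 ]]
trivet top 9 [ 220  183   69   69 3743] [254.004  216.8563] [0.6342 0.2826 0.006 ]
trivet scene 11 [ 366  239   66   57 2977] [398.5022 267.0628] [0.6369 0.2842 0.006 ]
bowl [0.4462 0.3171 0.045 ]
mill [0.5355 0.4155 0.16  ]
cruA [0.7639 0.1002 0.11  ]
cruB [0.7811 0.2154 0.11  ]
bigbl tab [0.3813 0.1039 0.085 ]
purple [0.6238 0.1127 0.078 ]
```

```bash
cat >>h.py <<'E'
def lines(im,n,f,p,segs,col,off,s):
    for a,b in segs:
        q=proj(n,place(p,np.array([a,b])/1e3)); q=((q-off+.5)*s-.5)*16
        cv2.line(im,tuple(int(v) for v in q[0]),tuple(int(v) for v in q[1]),col,1,cv2.LINE_AA,4)
LIP=[((-11,-110,62),(-11,110,62)),((-7,-110,62),(-7,110,62)),((-11,110,62),(-11,110,0)),((7,-34,50),(7,34,50)),((7,34,50),(-7,34,50)),((7,-34,50),(-7,-34,50)),((127,-110,50),(127,110,50)),((-7,110,50),(127,110,50)),((-7,-110,50),(127,-110,50))]
def box(x0,x1,y0,y1,z):return [((x0,y0,z),(x1,y0,z)),((x1,y0,z),(x1,y1,z)),((x1,y1,z),(x0,y1,z)),((x0,y1,z),(x0,y0,z))]
HOL=box(-22,4,-40,40,46)+box(-12,0,-18,18,78)
BAR=[((-26,0,180),(26,0,180)),((26,0,180),(40,0,160)),((-26,0,180),(-40,0,160)),((-2,0,180),(2,0,180))]
E
python3 - <<'E'
from h import *
def f(p):
    r=[]
    for n,a,b in(("top",tc(657,160),tc(635,285)),("scene",sc(158,250),sc(225,426))):
        a,b=np.array(a),np.array(b); t=(b-a)/np.linalg.norm(b-a); d=proj(n,place(p,np.array([[-.02,0,.18],[.02,0,.18]])))-a
        r+=list(d[:,0]*t[1]-d[:,1]*t[0])
    for n,uv in(("top",tc(620,231)),("scene",sc(196,340))): r+=list(proj(n,place(p,np.array([[0,0,.13]])))[0]-uv)
    return np.array(r)
r=least_squares(f,[.5436,-.085,-.19]);pp=r.x;print("pot",pp[:2],np.degrees(pp[2]),r.fun.round(2))
cp=[.5341,-.0338,np.radians(-75.97)];hp=[.508,.1634,np.radians(-74.48)]
out=[]
for n,o,sz in(("top",(298,195),(240,150)),("scene",(190-40,195),(200,165))):
    im=C[n]["img"][o[1]:o[1]+sz[1],o[0]:o[0]+sz[0],::-1]; s=3.3 if n=="top" else 4
    im=cv2.convertScaleAbs(cv2.resize(im,None,fx=s,fy=s,interpolation=2),alpha=1.5)
    for P,S,c in((cp,LIP,(0,255,255)),(hp,HOL,(0,255,0)),(pp,BAR,(255,255,0))): lines(im,n,None,P,S,c,np.array(o),s)
    cv2.imwrite(f"pics/ov_{n}.png",im)
E
```

```text
pot [ 0.54184551 -0.08500239] -10.933767925091347 [ 0.31 -0.38  0.14 -0.58 -1.46  0.69 -0.54  1.29]
```

View pics/ov_top.png

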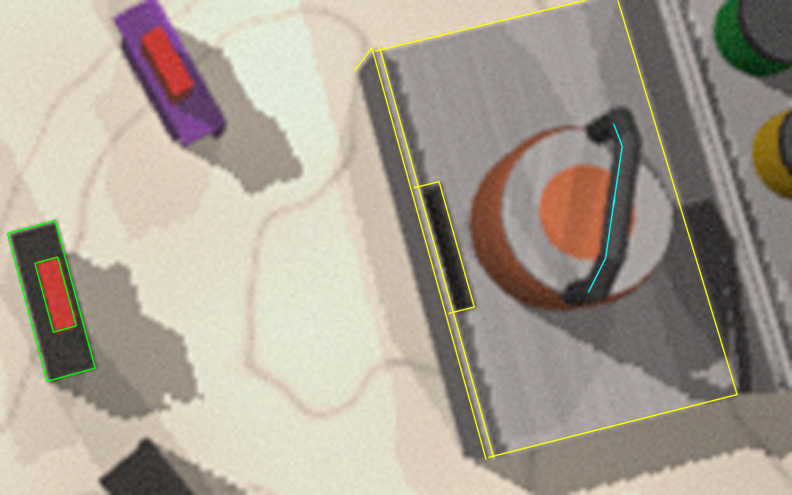

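View pics/ov_scene.png

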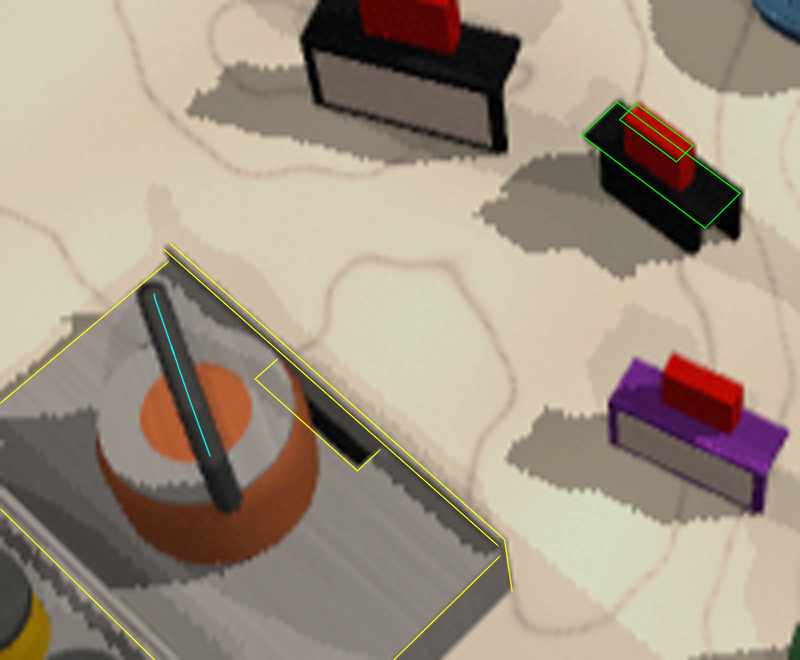

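The overlays fit to about 1–2 px. The bar sits about 3 mm further towards −y than the model, so I'll use handle (0.542, −0.0885, 0.180) with yaw −11°. Next I'll work out the tool-axis offsets.

```bash
cat >off.py <<'E'
import sys,numpy as np
from scipy.spatial.transform import Rotation as R
from plant import ctrl
o=ctrl.get_obs(); Rm=R.from_euler("xyz",o["orientation"],degrees=True)
print("t",o["clock"],"pos",np.round(o["tool_pos"],4),"rpy",np.round(o["orientation"],2),"F",np.round(o["force"],1),"open",round(o["opening"],4))
for a in sys.argv[1:]:
    x=[float(v) for v in a.split(",")]
    print(a,"-> offset",(Rm.inv().apply(np.array(x[:3])-o["tool_pos"])*1e3).round(1),"roll",round(-np.radians(x[3]-o["orientation"][2]),4))
E
python3 off.py .542,-.0885,.27,-11
```

```text
t 0.1 pos [0.1602 0.6553 0.2367] rpy [ 1.7992e+02 -1.0000e-02 -1.3750e+01] F [0.2 0.2 0.3] open 0.0879
.542,-.0885,.27,-11 -> offset [547.6 631.8 -32.3] roll -0.0479
```

Call:
jog_arm([
  {"offset": [0,0,-32],"roll": 0,"hand": 87},
  {"offset": [548,632,-32],"roll": -0.048,"hand": 60},
  {"offset": [548,632,-32],"roll": -0.048,"hand": 60},
  {"offset": [548,632,-32],"roll": -0.048,"hand": 60},
  {"offset": [548,632,-32],"roll": -0.048,"hand": 60},
  {"offset": [548,632,-32],"roll": -0.048,"hand": 60},
  {"offset": [548,632,-32],"roll": -0.048,"hand": 60},
  {"offset": [548,632,-32],"roll": -0.048,"hand": 60},
  {"offset": [548,632,-32],"roll": -0.048,"hand": 60},
  {"offset": [548,632,-32],"roll": -0.048,"hand": 60},
  {"offset": [548,632,-32],"roll": -0.048,"hand": 60},
  {"offset": [548,632,-32],"roll": -0.048,"hand": 60},
  {"offset": [548,632,-32],"roll": -0.048,"hand": 60},
  {"offset": [548,632,-32],"roll": -0.048,"hand": 60},
  {"offset": [548,632,-32],"roll": -0.048,"hand": 60},
  {"offset": [548,632,-32],"roll": -0.048,"hand": 60},
  {"offset": [548,632,-32],"roll": -0.048,"hand": 60},
  {"offset": [548,632,-32],"roll": -0.048,"hand": 60},
  {"offset": [548,632,-32],"roll": -0.048,"hand": 60},
  {"offset": [548,632,-32],"roll": -0.048,"hand": 60},
])

```text
clock: 1.77
tool_pos: [0.5224, -0.0507, 0.2695]
orientation: [-180.0, 0.0, -11.0]
force: [2.6, 1.7, 0.6]
opening: 0.0602
```

```bash
python3 off.py .542,-.0885,.27,-11
```

```text
t 1.7667 pos [ 0.5224 -0.0507  0.2695] rpy [-179.99    0.    -10.99] F [2.6 1.7 0.6] open 0.0602
.542,-.0885,.27,-11 -> offset [26.5 33.4 -0.5] roll 0.0002
```

Call:
jog_arm([
  {"offset": [27,34,0],"roll": 0,"hand": 60},
  {"offset": [27,34,0],"roll": 0,"hand": 60},
  {"offset": [27,34,0],"roll": 0,"hand": 60},
  {"offset": [27,34,25],"roll": 0,"hand": 60},
  {"offset": [27,34,50],"roll": 0,"hand": 60},
  {"offset": [27,34,75],"roll": 0,"hand": 60},
  {"offset": [27,34,90],"roll": 0,"hand": 60},
  {"offset": [27,34,97],"roll": 0,"hand": 60},
  {"offset": [27,34,97],"roll": 0,"hand": 60},
  {"offset": [27,34,97],"roll": 0,"hand": 60},
])

```text
clock: 2.6
tool_pos: [0.5423, -0.0864, 0.1732]
orientation: [180.0, -0.0, -10.9]
force: [0.0, -0.3, 0.4]
opening: 0.06
```

```bash
python3 off.py .542,-.0885,.172,-11; python3 - <<'E'
from plant import cams
import cv2,numpy as np
out=[]
for n,o in(("top",(380,180)),("scene",(130,210))):
    im=cams.snapshot(n)["img"][o[1]:o[1]+150,o[0]:o[0]+130,::-1]; out.append(cv2.convertScaleAbs(cv2.resize(im,None,fx=3,fy=3,interpolation=2),alpha=1.6))
cv2.imwrite("pics/g1.png",np.hstack(out))
E
```

```text
t 2.6 pos [ 0.5423 -0.0864  0.1732] rpy [ 1.7999e+02 -2.0000e-02 -1.0920e+01] F [ 0.  -0.3  0.4] open 0.06
.542,-.0885,.172,-11 -> offset [0.1 2.1 1.2] roll 0.0014
```

View pics/g1.png

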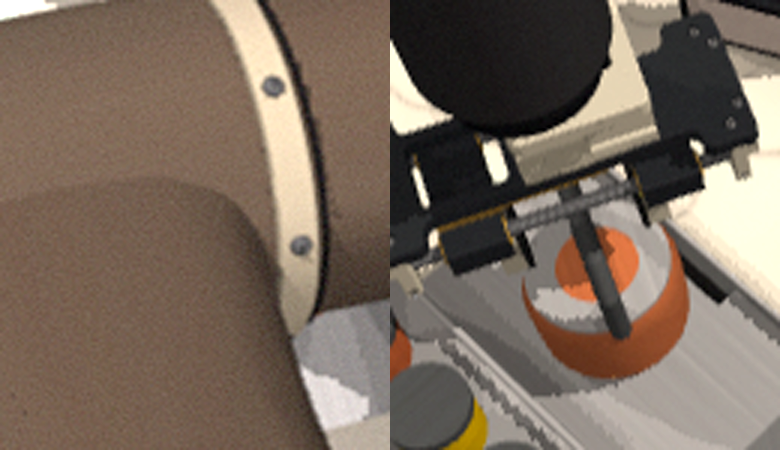

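The scene crop shows the bar between the open fingers at (590,220); the arm hides the top view. I'll close and lift.

Call:
jog_arm([
  {"offset": [0,2,0],"roll": 0,"hand": 30},
  {"offset": [0,2,0],"roll": 0,"hand": 15},
  {"offset": [0,2,0],"roll": 0,"hand": 5},
  {"offset": [0,2,0],"roll": 0,"hand": 5},
  {"offset": [0,2,0],"roll": 0,"hand": 5},
  {"offset": [0,2,0],"roll": 0,"hand": 5},
  {"offset": [0,2,0],"roll": 0,"hand": 5},
  {"offset": [0,2,0],"roll": 0,"hand": 5},
  {"offset": [0,2,-5],"roll": 0,"hand": 5},
  {"offset": [0,2,-12],"roll": 0,"hand": 5},
  {"offset": [0,2,-20],"roll": 0,"hand": 5},
  {"offset": [0,2,-30],"roll": 0,"hand": 5},
  {"offset": [0,2,-45],"roll": 0,"hand": 5},
  {"offset": [0,2,-60],"roll": 0,"hand": 5},
  {"offset": [0,2,-75],"roll": 0,"hand": 5},
  {"offset": [0,2,-90],"roll": 0,"hand": 5},
  {"offset": [0,2,-90],"roll": 0,"hand": 5},
  {"offset": [0,2,-90],"roll": 0,"hand": 5},
  {"offset": [0,2,-90],"roll": 0,"hand": 5},
])

```text
clock: 4.28
tool_pos: [0.541, -0.0889, 0.2619]
orientation: [-180.0, 0.1, -11.0]
force: [0.1, 0.8, -5.3]
opening: 0.0107
```

```bash
python3 off.py .6355,.2834,.26,-11 .6355,.2834,.138,-11; python3 - <<'E'
from plant import cams,ctrl
import cv2
print(ctrl.get_obs()["moment"])
im=cams.snapshot("scene")["img"][100:400,60:460,::-1]; cv2.imwrite("pics/g2.png",cv2.convertScaleAbs(cv2.resize(im,None,fx=2,fy=2,interpolation=2),alpha=1.6))
E
```

```text
t 4.2833 pos [ 0.541  -0.0889  0.2619] rpy [-1.7999e+02  6.0000e-02 -1.1000e+01] F [ 0.1  0.8 -5.3] open 0.0107
.6355,.2834,.26,-11 -> offset [  21.7 -383.5    1.9] roll -0.0001
.6355,.2834,.138,-11 -> offset [  21.8 -383.5  123.9] roll -0.0001
[ 0.19038296  0.12525752 -0.00761128]
```

View pics/g2.png

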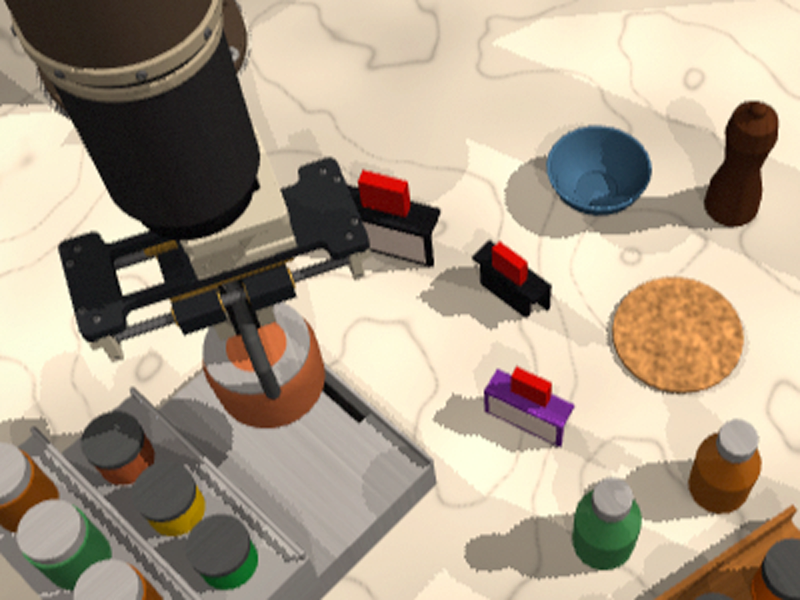

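The pot is held upright (F_z −5.3 N, about 0.54 kg) at (265,370) and the slot is clear. The trivet is at (678,333), with nothing standing on it. Now carrying the pot over, 24 mm per row.

Call:
jog_arm([
  {"offset": [1,-12,0],"roll": 0,"hand": 5},
  {"offset": [2,-34,0],"roll": 0,"hand": 5},
  {"offset": [3,-58,0],"roll": 0,"hand": 5},
  {"offset": [5,-84,0],"roll": 0,"hand": 5},
  {"offset": [6,-110,0],"roll": 0,"hand": 5},
  {"offset": [8,-136,0],"roll": 0,"hand": 5},
  {"offset": [9,-162,0],"roll": 0,"hand": 5},
  {"offset": [10,-188,0],"roll": 0,"hand": 5},
  {"offset": [12,-214,0],"roll": 0,"hand": 5},
  {"offset": [13,-240,0],"roll": 0,"hand": 5},
  {"offset": [15,-266,0],"roll": 0,"hand": 5},
  {"offset": [16,-292,0],"roll": 0,"hand": 5},
  {"offset": [18,-318,0],"roll": 0,"hand": 5},
  {"offset": [20,-344,0],"roll": 0,"hand": 5},
  {"offset": [21,-364,0],"roll": 0,"hand": 5},
  {"offset": [22,-378,0],"roll": 0,"hand": 5},
  {"offset": [22,-384,0],"roll": 0,"hand": 5},
  {"offset": [22,-384,0],"roll": 0,"hand": 5},
  {"offset": [22,-384,0],"roll": 0,"hand": 5},
])

```text
clock: 5.92
tool_pos: [0.6361, 0.2833, 0.2619]
orientation: [179.9, 0.1, -11.0]
force: [0.6, -0.9, -5.3]
opening: 0.0106
```

Call:
jog_arm([
  {"offset": [0,0,20],"roll": 0,"hand": 5},
  {"offset": [0,0,40],"roll": 0,"hand": 5},
  {"offset": [0,0,60],"roll": 0,"hand": 5},
  {"offset": [0,0,80],"roll": 0,"hand": 5},
  {"offset": [0,0,100],"roll": 0,"hand": 5},
  {"offset": [0,0,115],"roll": 0,"hand": 5},
  {"offset": [0,0,122],"roll": 0,"hand": 5},
  {"offset": [0,0,126],"roll": 0,"hand": 5},
  {"offset": [0,0,128],"roll": 0,"hand": 5},
  {"offset": [0,0,128],"roll": 0,"hand": 5},
  {"offset": [0,0,128],"roll": 0,"hand": 5},
])

```text
clock: 6.83
tool_pos: [0.637, 0.2839, 0.1358]
orientation: [-179.9, -0.1, -11.0]
force: [0.7, 1.6, -6.5]
opening: 0.0112
```

```bash
python3 off.py .6355,.2834,.128,-11
```

```text
t 6.8333 pos [0.637  0.2839 0.1358] rpy [-1.7994e+02 -7.0000e-02 -1.0990e+01] F [ 0.7  1.6 -6.5] open 0.0112
.6355,.2834,.128,-11 -> offset [-1.4  0.7  7.8] roll 0.0002
```

Call:
jog_arm([
  {"offset": [0,0,1],"roll": 0,"hand": 5},
  {"offset": [0,0,2],"roll": 0,"hand": 5},
  {"offset": [0,0,3],"roll": 0,"hand": 5},
  {"offset": [0,0,4],"roll": 0,"hand": 5},
  {"offset": [0,0,5],"roll": 0,"hand": 5},
  {"offset": [0,0,5],"roll": 0,"hand": 5},
  {"offset": [0,0,5],"roll": 0,"hand": 5},
])

```text
clock: 7.42
tool_pos: [0.6365, 0.2837, 0.1294]
orientation: [180.0, 0.0, -11.0]
force: [0.1, -0.0, -5.3]
opening: 0.011
```

Call:
jog_arm([
  {"offset": [0,0,1],"roll": 0,"hand": 5},
  {"offset": [0,0,1],"roll": 0,"hand": 5},
])

```text
clock: 7.58
tool_pos: [0.6367, 0.2839, 0.1287]
orientation: [-180.0, -0.0, -11.0]
force: [-0.8, 0.5, -4.0]
opening: 0.0111
```

Call:
jog_arm([
  {"offset": [0,0,1],"roll": 0,"hand": 5},
  {"offset": [0,0,1],"roll": 0,"hand": 5},
])

```text
clock: 7.75
tool_pos: [0.6371, 0.2842, 0.1285]
orientation: [-179.9, -0.1, -11.0]
force: [-0.6, 1.2, -0.3]
opening: 0.0109
```

Contact: the weight is off the tool. I'll release slowly and rise.

Call:
jog_arm([
  {"offset": [0,0,0],"roll": 0,"hand": 14},
  {"offset": [0,0,0],"roll": 0,"hand": 20},
  {"offset": [0,0,0],"roll": 0,"hand": 40},
  {"offset": [0,0,0],"roll": 0,"hand": 50},
  {"offset": [0,0,0],"roll": 0,"hand": 50},
  {"offset": [0,0,-10],"roll": 0,"hand": 50},
  {"offset": [0,0,-30],"roll": 0,"hand": 50},
  {"offset": [0,0,-60],"roll": 0,"hand": 50},
  {"offset": [0,0,-90],"roll": 0,"hand": 50},
  {"offset": [0,0,-110],"roll": 0,"hand": 50},
  {"offset": [0,0,-110],"roll": 0,"hand": 50},
])

```text
clock: 8.67
tool_pos: [0.6388, 0.2846, 0.2446]
orientation: [-179.7, -0.4, -11.0]
force: [1.3, 0.7, 1.1]
opening: 0.0502
```

```bash
python3 - <<'E'
import numpy as np
from h import place
p=place([.508,.1634,np.radians(-74.48)],np.array([[-.006,0,.062]]));print(p)
E
python3 off.py .5064,.1692,.15,15.5 .5064,.1692,.06,15.5
```

```text
[[0.50639455 0.16918122 0.062     ]]
t 8.6667 pos [0.6388 0.2846 0.2446] rpy [-179.67   -0.41  -10.96] F [1.3 0.7 1.1] open 0.0502
.5064,.1692,.15,15.5 -> offset [-108.7  139.    93. ] roll -0.4618
.5064,.1692,.06,15.5 -> offset [-109.3  139.5  183. ] roll -0.4618
```

Call:
jog_arm([
  {"offset": [-109,139,0],"roll": -0.462,"hand": 44},
  {"offset": [-109,139,0],"roll": -0.462,"hand": 44},
  {"offset": [-109,139,0],"roll": -0.462,"hand": 44},
  {"offset": [-109,139,0],"roll": -0.462,"hand": 44},
  {"offset": [-109,139,0],"roll": -0.462,"hand": 44},
  {"offset": [-109,139,30],"roll": -0.462,"hand": 44},
  {"offset": [-109,139,60],"roll": -0.462,"hand": 44},
  {"offset": [-109,139,85],"roll": -0.462,"hand": 44},
  {"offset": [-109,139,93],"roll": -0.462,"hand": 44},
  {"offset": [-109,139,93],"roll": -0.462,"hand": 44},
  {"offset": [-109,139,93],"roll": -0.462,"hand": 44},
  {"offset": [-109,139,93],"roll": -0.462,"hand": 44},
  {"offset": [-109,139,93],"roll": -0.462,"hand": 44},
])

```text
clock: 9.75
tool_pos: [0.5039, 0.1687, 0.1462]
orientation: [-180.0, -0.1, 15.5]
force: [-0.0, -0.3, 0.6]
opening: 0.0442
```

```bash
python3 off.py .5064,.1692,.062,15.5; python3 - <<'E'
from plant import cams,ctrl
import cv2
im=cams.snapshot("scene")["img"][130:310,240:480,::-1]; cv2.imwrite("pics/g3.png",cv2.convertScaleAbs(cv2.resize(im,None,fx=3.33,fy=3.33,interpolation=2),alpha=1.6))
E
```

```text
t 9.75 pos [0.5039 0.1687 0.1462] rpy [-1.7996e+02 -1.4000e-01  1.5500e+01] F [-0.  -0.3  0.6] open 0.0442
.5064,.1692,.062,15.5 -> offset [ 2.3  0.3 84.2] roll -0.0
```

View pics/g3.png

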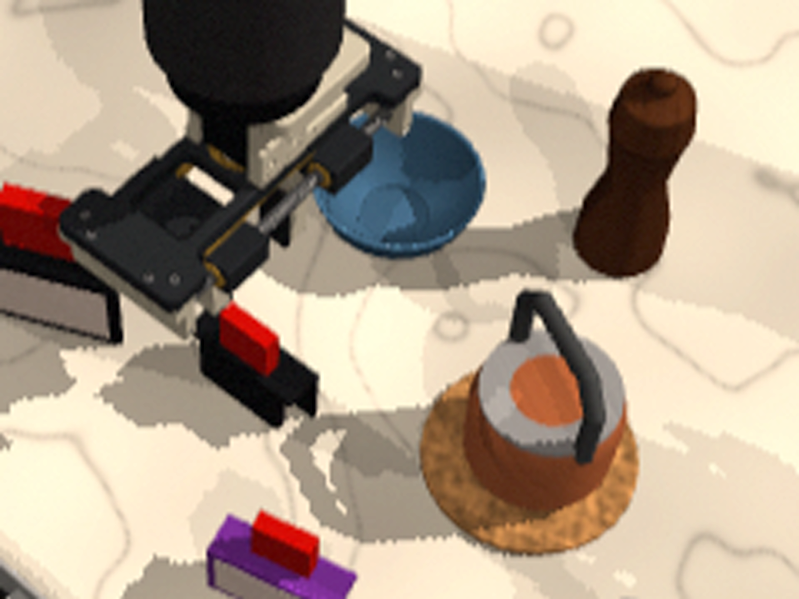

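The pot stands upright on the trivet (550,450), the bowl and mill are untouched, and the tab at (250,338) lies below the gripper. Descending onto the tab.

Call:
jog_arm([
  {"offset": [2,0,20],"roll": 0,"hand": 44},
  {"offset": [2,0,40],"roll": 0,"hand": 44},
  {"offset": [2,0,60],"roll": 0,"hand": 44},
  {"offset": [2,0,75],"roll": 0,"hand": 44},
  {"offset": [2,0,82],"roll": 0,"hand": 44},
  {"offset": [2,0,84],"roll": 0,"hand": 44},
  {"offset": [2,0,84],"roll": 0,"hand": 44},
  {"offset": [2,0,84],"roll": 0,"hand": 44},
])

```text
clock: 10.47
tool_pos: [0.5056, 0.1691, 0.0616]
orientation: [-180.0, -0.1, 15.5]
force: [0.0, -0.0, 1.0]
opening: 0.044
```

```bash
python3 off.py .5064,.1692,.062,15.5; python3 - <<'E'
from plant import cams,ctrl
import cv2
im=cams.snapshot("scene")["img"][160:280,230:390,::-1]; cv2.imwrite("pics/g4.png",cv2.convertScaleAbs(cv2.resize(im,None,fx=5,fy=5,interpolation=2),alpha=1.6))
E
```

```text
t 10.4667 pos [0.5056 0.1691 0.0616] rpy [-1.7998e+02 -9.0000e-02  1.5500e+01] F [ 0. -0.  1.] open 0.044
.5064,.1692,.062,15.5 -> offset [ 0.8  0.1 -0.4] roll -0.0
```

View pics/g4.png

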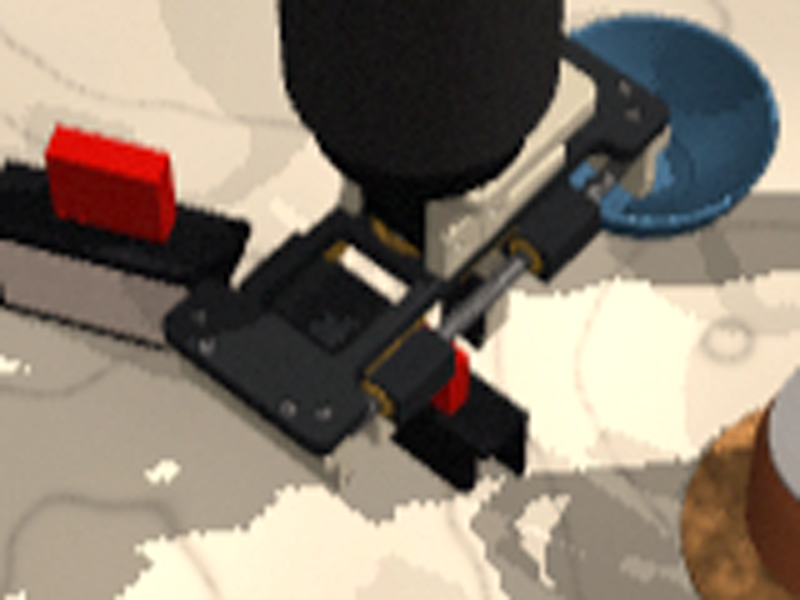

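The fingers straddle the tab at (455,380). Closing and lifting.

Call:
jog_arm([
  {"offset": [1,0,0],"roll": 0,"hand": 20},
  {"offset": [1,0,0],"roll": 0,"hand": 10},
  {"offset": [1,0,0],"roll": 0,"hand": 5},
  {"offset": [1,0,0],"roll": 0,"hand": 5},
  {"offset": [1,0,0],"roll": 0,"hand": 5},
  {"offset": [1,0,0],"roll": 0,"hand": 5},
  {"offset": [1,0,0],"roll": 0,"hand": 5},
  {"offset": [1,0,-10],"roll": 0,"hand": 5},
  {"offset": [1,0,-30],"roll": 0,"hand": 5},
  {"offset": [1,0,-60],"roll": 0,"hand": 5},
  {"offset": [1,0,-90],"roll": 0,"hand": 5},
  {"offset": [1,0,-90],"roll": 0,"hand": 5},
  {"offset": [1,0,-90],"roll": 0,"hand": 5},
])

```text
clock: 11.6
tool_pos: [0.5068, 0.1696, 0.153]
orientation: [-179.9, -0.2, 15.5]
force: [-0.3, -0.9, -1.1]
opening: 0.0114
```

```bash
python3 off.py; python3 - <<'E'
from plant import cams
import cv2,numpy as np
for n in("scene","top"):
    s=cams.snapshot(n); np.savez(f"{n}1.npz",**s)
from h import *
cp=[.5341,-.0338,np.radians(-75.97)]
# dark slot blobs
for n in("scene","top"):
    im=np.load(f"{n}1.npz")["img"]; q=proj(n,place(cp,np.array([[0,0,.05]])))[0]
    print(n,q.round(1)); g=cv2.cvtColor(im,cv2.COLOR_RGB2GRAY); m=(g<30).astype(np.uint8)
    k,L,S,ce=cv2.connectedComponentsWithStats(m)
    for l in range(1,k):
        if S[l][4]>30 and np.hypot(*(ce[l]-q))<25: print(S[l],ce[l].round(1),cv2.boxPoints(cv2.minAreaRect(np.argwhere(L==l)[:,::-1].astype(np.float32))).round(1).tolist())
o=[]
for n,(u,v) in(("scene",(180,235)),("top",(395,195))):
    im=np.load(f"{n}1.npz")["img"][v:v+145,u:u+110,::-1] if n=="scene" else np.load(f"{n}1.npz")["img"][v:v+145,u:u+90,::-1]
    im=cv2.convertScaleAbs(cv2.resize(im,None,fx=4,fy=4,interpolation=cv2.INTER_CUBIC),alpha=1.6); o.append(im)
cv2.imwrite("pics/s1.png",np.hstack(o))
E
```

```text
t 11.6 pos [0.5068 0.1696 0.153 ] rpy [-179.9    -0.24   15.49] F [-0.3 -0.9 -1.1] open 0.0114
scene [228.8 298. ]
[219 290  23  21 117] [229.9 300. ] [[218.0, 292.1000061035156], [220.8000030517578, 289.0], [242.0, 307.8999938964844], [239.1999969482422, 311.0]]
top [432.  269.4]
```

View pics/s1.png

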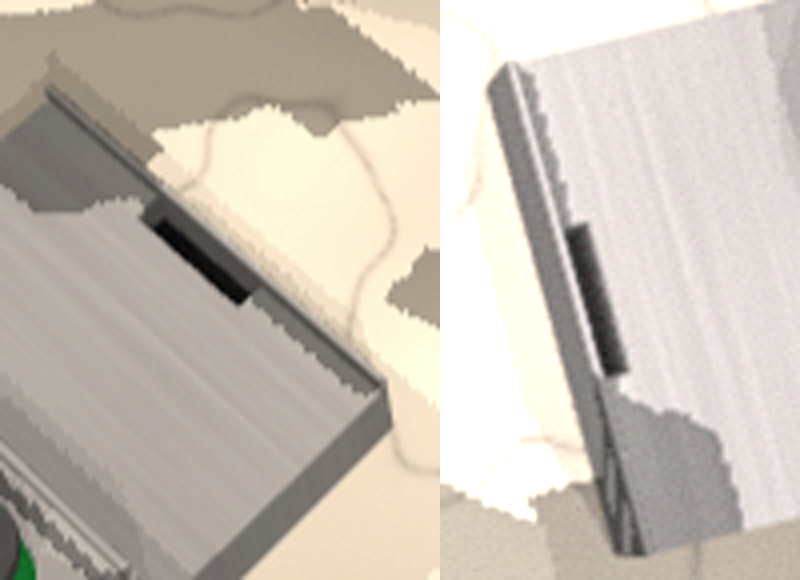

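With the pot gone, the slot shows clearly: in the scene half the strip runs (160,222)–(245,302), and in the top half the slot runs (586,224)–(626,373). Refitting the caddy from these.

```bash
python3 - <<'E'
from h import *
np.set_printoptions(suppress=True,precision=2)
S=lambda u,v:((u+.5)/4-.5+180,(v+.5)/4-.5+235)
T=lambda u,v:((u-440+.5)/4-.5+395,(v+.5)/4-.5+195)
sc_=[("scene",(7,34,50),S(241,305)),("scene",(-11,110,62),S(386,382)),("scene",(-11,-110,62),S(50,88)),("scene",(6,32,32),S(240,303)),("scene",(-6,-32,32),S(165,219))][:3]
to=[("top",(7,34,50),T(586,224)),("top",(7,-34,50),T(626,373)),("top",(-7,34,62),T(567,229)),("top",(-7,-34,62),T(606,378)),("top",(-11,110,62),T(507,62)),("top",(-11,-110,62),T(616,555)),("top",(-7,-110,62),T(641,553))]
p0=[.5341,-.0338,np.radians(-75.97)]
for nm,ob in(("scene",sc_),("top",to[:4]),("top all",to[:6]),("both",sc_+to[:6])):
    p,r=fit(ob,p0); print(nm,np.round(p[:2],4),np.degrees(p[2]).round(2));print(r.T)
h0=[.508,.1634,np.radians(-74.48)]
hol=[("top",(-22,40,46),tc(40,253)),("top",(4,40,46),tc(82,243)),("top",(4,-40,46),tc(121,386)),("top",(-22,-40,46),tc(79,402)),
("top",(-12,18,78),tc(64,280)),("top",(0,18,78),tc(88,277)),("top",(0,-18,78),tc(103,347)),("top",(-12,-18,78),tc(79,352)),
("scene",(4,-40,46),sc(587,77)),("scene",(4,40,46),sc(699,166)),("scene",(-22,40,46),sc(742,131)),
("scene",(0,-18,78),sc(626,66)),("scene",(-12,-18,78),sc(637,45)),("scene",(0,18,78),sc(684,100)),("scene",(-12,18,78),sc(694,81))]
for nm,ob in(("hs",hol[8:]),("ht",hol[:8])): p,r=fit(ob,h0); print(nm,np.round(p[:2],4),np.degrees(p[2]).round(2))
# red in scene1 / held
for n in("scene","top"):
    h=cv2.cvtColor(np.load(f"{n}1.npz")["img"],cv2.COLOR_RGB2HSV); m=cv2.inRange(h,(0,150,70),(6,255,255))|cv2.inRange(h,(175,150,70),(180,255,255)); k,L,St,ce=cv2.connectedComponentsWithStats(m)
    for l in range(1,k):
        if St[l][4]>15: print(n,St[l],ce[l])
E
```

```text
scene [ 0.54 -0.03] -75.59
[[-0.4   0.32  0.06]
 [ 1.78 -0.51 -0.5 ]]
top [ 0.53 -0.04] -76.33
[[ 0.53  0.97 -1.17 -0.42]
 [-0.4   0.43 -0.72  0.64]]
top all [ 0.53 -0.03] -77.33
[[ 0.22 -0.02 -1.53 -1.46  0.55  4.99]
 [-0.49  0.5  -0.95  0.57 -0.96  1.3 ]]
both [ 0.53 -0.03] -76.5
[[-1.47 -1.16  0.08 -0.17  0.14 -1.89 -1.26 -0.42  5.83]
 [ 1.3  -0.44 -1.62 -0.78  0.07 -1.13  0.26 -0.97  0.86]]
hs [0.51 0.16] -73.28
ht [0.51 0.16] -75.23
scene [239 185  21  10 128] [248.24 190.  ]
scene [321 204   4  12  35] [322.51 209.37]
scene [316 283  20  19 134] [326.2  290.65]
top [463  73  12  19  94] [468.53  82.84]
top [343 348  24  29 284] [354.69 362.18]
```

```bash
python3 - <<'E'
from h import *
S=lambda u,v:((u+.5)/4-.5+180,(v+.5)/4-.5+235)
T=lambda u,v:((u-440+.5)/4-.5+395,(v+.5)/4-.5+195)
sc_=[("scene",(7,34,50),S(241,305)),("scene",(-11,110,62),S(386,382)),("scene",(-11,-110,62),S(50,88))]
to=[("top",(7,34,50),T(586,224)),("top",(7,-34,50),T(626,373)),("top",(-7,34,62),T(567,229)),("top",(-7,-34,62),T(606,378)),("top",(-11,110,62),T(507,62))]
p0=[.5341,-.0338,np.radians(-75.97)]
F=lambda p:" ".join(f"{v:.4f}" for v in(p[0],p[1],np.degrees(p[2])))
for nm,ob in(("scene",sc_),("top",to[:4]),("top5",to),("both",sc_+to)):
    p,r=fit(ob,p0); print(nm,F(p),r.round(1).tolist())
h0=[.508,.1634,np.radians(-74.48)]
hs=[("scene",(4,-40,46),sc(587,77)),("scene",(4,40,46),sc(699,166)),("scene",(-22,40,46),sc(742,131)),
("scene",(0,-18,78),sc(626,66)),("scene",(-12,-18,78),sc(637,45)),("scene",(0,18,78),sc(684,100)),("scene",(-12,18,78),sc(694,81))]
ht=[("top",(-22,40,46),tc(40,253)),("top",(4,40,46),tc(82,243)),("top",(4,-40,46),tc(121,386)),("top",(-22,-40,46),tc(79,402)),
("top",(-12,18,78),tc(64,280)),("top",(0,18,78),tc(88,277)),("top",(0,-18,78),tc(103,347)),("top",(-12,-18,78),tc(79,352))]
for nm,ob in(("hs",hs),("ht",ht)): p,r=fit(ob,h0); print(nm,F(p))
p,_=fit(sc_+to,p0); print("tab over slot",place(p,np.array([[-.006,0,0]])))
E
```

```text
scene 0.5355 -0.0336 -75.5932 [[-0.4, 1.8], [0.3, -0.5], [0.1, -0.5]]
top 0.5329 -0.0355 -76.3287 [[0.5, -0.4], [1.0, 0.4], [-1.2, -0.7], [-0.4, 0.6]]
top5 0.5327 -0.0355 -76.1016 [[0.5, -0.3], [1.1, 0.5], [-1.2, -0.6], [-0.3, 0.8], [-0.1, -0.3]]
both 0.5334 -0.0347 -76.0136 [[-1.6, 1.3], [-1.1, -0.7], [-0.6, -1.3], [-0.0, -0.7], [0.6, 0.1], [-1.7, -1.0], [-0.8, 0.3], [-0.6, -0.7]]
hs 0.5090 0.1647 -73.2776
ht 0.5076 0.1626 -75.2343
tab over slot [[ 0.53195303 -0.02886229  0.        ]]
```

```bash
python3 off.py .532,-.029,.153,14
```

```text
t 11.7 pos [0.5054 0.1687 0.1504] rpy [-1.7999e+02  2.0000e-02  1.5470e+01] F [-0.4 -1.5 -0.4] open 0.0119
.532,-.029,.153,14 -> offset [-27.  197.6  -2.6] roll 0.0256
```

Call:
jog_arm([
  {"offset": [-3,20,-3],"roll": 0.005,"hand": 5},
  {"offset": [-7,50,-3],"roll": 0.01,"hand": 5},
  {"offset": [-11,80,-3],"roll": 0.015,"hand": 5},
  {"offset": [-15,110,-3],"roll": 0.02,"hand": 5},
  {"offset": [-19,140,-3],"roll": 0.026,"hand": 5},
  {"offset": [-23,165,-3],"roll": 0.026,"hand": 5},
  {"offset": [-26,185,-3],"roll": 0.026,"hand": 5},
  {"offset": [-27,195,-3],"roll": 0.026,"hand": 5},
  {"offset": [-27,198,-3],"roll": 0.026,"hand": 5},
  {"offset": [-27,198,-3],"roll": 0.026,"hand": 5},
  {"offset": [-27,198,-3],"roll": 0.026,"hand": 5},
  {"offset": [-27,198,-3],"roll": 0.026,"hand": 5},
  {"offset": [-27,198,-3],"roll": 0.026,"hand": 5},
])

```text
clock: 12.78
tool_pos: [0.5326, -0.0283, 0.1535]
orientation: [-180.0, 0.0, 14.1]
force: [0.0, 0.0, -0.9]
opening: 0.0122
```

```bash
python3 off.py .532,-.029,.132,14
```

```text
t 12.7833 pos [ 0.5326 -0.0283  0.1535] rpy [-1.800e+02  1.000e-02  1.406e+01] F [ 0.   0.  -0.9] open 0.0122
.532,-.029,.132,14 -> offset [-0.8  0.5 21.5] roll 0.0011
```

Call:
jog_arm([
  {"offset": [-1,1,10],"roll": 0,"hand": 5},
  {"offset": [-1,1,18],"roll": 0,"hand": 5},
  {"offset": [-1,1,22],"roll": 0,"hand": 5},
  {"offset": [-1,1,25],"roll": 0,"hand": 5},
  {"offset": [-1,1,27],"roll": 0,"hand": 5},
  {"offset": [-1,1,29],"roll": 0,"hand": 5},
  {"offset": [-1,1,31],"roll": 0,"hand": 5},
  {"offset": [-1,1,33],"roll": 0,"hand": 5},
  {"offset": [-1,1,33],"roll": 0,"hand": 5},
])

```text
clock: 13.53
tool_pos: [0.5319, -0.0304, 0.1203]
orientation: [-180.0, 0.0, 14.0]
force: [-0.4, 0.1, -1.0]
opening: 0.0116
```

Call:
jog_arm([
  {"offset": [0,0,2],"roll": 0,"hand": 5},
  {"offset": [0,0,4],"roll": 0,"hand": 5},
  {"offset": [0,0,6],"roll": 0,"hand": 5},
  {"offset": [0,0,6],"roll": 0,"hand": 5},
  {"offset": [0,0,6],"roll": 0,"hand": 5},
])

```text
clock: 13.95
tool_pos: [0.5319, -0.0304, 0.1144]
orientation: [180.0, 0.0, 14.0]
force: [-0.5, -0.3, -0.8]
opening: 0.0118
```

Call:
jog_arm([
  {"offset": [0,0,2],"roll": 0,"hand": 5},
  {"offset": [0,0,4],"roll": 0,"hand": 5},
  {"offset": [0,0,5],"roll": 0,"hand": 5},
  {"offset": [0,0,5],"roll": 0,"hand": 5},
])

```text
clock: 14.28
tool_pos: [0.5318, -0.0304, 0.1092]
orientation: [-180.0, 0.0, 14.0]
force: [0.9, 0.5, -1.3]
opening: 0.0114
```

Call:
jog_arm([
  {"offset": [0,0,2],"roll": 0,"hand": 5},
  {"offset": [0,0,4],"roll": 0,"hand": 5},
  {"offset": [0,0,5],"roll": 0,"hand": 5},
  {"offset": [0,0,5],"roll": 0,"hand": 5},
])

```text
clock: 14.62
tool_pos: [0.5318, -0.0304, 0.1042]
orientation: [-180.0, 0.0, 14.0]
force: [-0.5, -0.3, -0.2]
opening: 0.0118
```

```bash
python3 off.py; python3 -c "
from plant import ctrl;print(ctrl.get_obs()['moment'])"
```

```text
t 14.6167 pos [ 0.5318 -0.0304  0.1042] rpy [-1.800e+02  3.000e-02  1.399e+01] F [-0.5 -0.3 -0.2] open 0.0118
[-0.05026638 -0.00441831  0.03009324]
```

The tongue is in the slot (its bottom at about 42 mm, below the 50 mm rim, with no side load). Pressing down in steps.

Call:
jog_arm([
  {"offset": [0,-1,2],"roll": 0,"hand": 5},
  {"offset": [0,-1,5],"roll": 0,"hand": 5},
  {"offset": [0,-1,8],"roll": 0,"hand": 5},
  {"offset": [0,-1,10],"roll": 0,"hand": 5},
  {"offset": [0,-1,12],"roll": 0,"hand": 5},
  {"offset": [0,-1,12],"roll": 0,"hand": 5},
  {"offset": [0,-1,12],"roll": 0,"hand": 5},
])

```text
clock: 15.2
tool_pos: [0.5317, -0.0294, 0.0926]
orientation: [180.0, 0.0, 14.0]
force: [-0.9, -0.2, 2.0]
opening: 0.012
```

Call:
jog_arm([
  {"offset": [0,0,1],"roll": 0,"hand": 5},
  {"offset": [0,0,2],"roll": 0,"hand": 5},
  {"offset": [0,0,3],"roll": 0,"hand": 5},
  {"offset": [0,0,4],"roll": 0,"hand": 5},
  {"offset": [0,0,4],"roll": 0,"hand": 5},
  {"offset": [0,0,4],"roll": 0,"hand": 5},
])

```text
clock: 15.7
tool_pos: [0.5317, -0.0294, 0.0886]
orientation: [180.0, 0.0, 14.0]
force: [-2.3, 0.8, 3.6]
opening: 0.0117
```

Call:
jog_arm([
  {"offset": [0,0,1],"roll": 0,"hand": 5},
  {"offset": [0,0,2],"roll": 0,"hand": 5},
  {"offset": [0,0,3],"roll": 0,"hand": 5},
  {"offset": [0,0,3],"roll": 0,"hand": 5},
  {"offset": [0,0,3],"roll": 0,"hand": 5},
])

```text
clock: 16.12
tool_pos: [0.5317, -0.0294, 0.0856]
orientation: [180.0, 0.0, 14.0]
force: [-2.5, 0.6, 4.9]
opening: 0.0117
```

Call:
jog_arm([
  {"offset": [-1,0,0],"roll": 0,"hand": 5},
  {"offset": [-1,0,0],"roll": 0,"hand": 5},
  {"offset": [-1,0,0],"roll": 0,"hand": 5},
])

```text
clock: 16.37
tool_pos: [0.5315, -0.0295, 0.0859]
orientation: [180.0, -0.1, 14.0]
force: [-0.5, 1.2, 5.5]
opening: 0.0119
```

Call:
jog_arm([
  {"offset": [-1,0,0],"roll": 0,"hand": 5},
  {"offset": [-1,0,0],"roll": 0,"hand": 5},
  {"offset": [-1,0,0],"roll": 0,"hand": 5},
])

```text
clock: 16.62
tool_pos: [0.5312, -0.0295, 0.0862]
orientation: [180.0, -0.2, 14.0]
force: [3.6, 1.3, 4.4]
opening: 0.0118
```

```bash
python3 -c "
from plant import ctrl;o=ctrl.get_obs();print(o['moment'],o['force'],o['tool_pos'])"
```

```text
[ 0.45697442 -1.44238446  0.05424608] [3.6109676  1.34127447 4.40078312] [ 0.53119724 -0.0294991   0.0861602 ]
```

That is friction on the rubber strip and not a wall (force was near zero one step back). I'll step back 1 mm and finish pressing.

Call:
jog_arm([
  {"offset": [1,0,0],"roll": 0,"hand": 5},
  {"offset": [1,0,1],"roll": 0,"hand": 5},
  {"offset": [1,0,2],"roll": 0,"hand": 5},
  {"offset": [1,0,2],"roll": 0,"hand": 5},
])

```text
clock: 16.95
tool_pos: [0.5314, -0.0295, 0.0837]
orientation: [180.0, -0.1, 14.0]
force: [3.0, 1.5, 5.5]
opening: 0.012
```

Call:
jog_arm([
  {"offset": [0,0,1],"roll": 0,"hand": 5},
  {"offset": [0,0,1],"roll": 0,"hand": 5},
  {"offset": [0,0,1],"roll": 0,"hand": 5},
])

```text
clock: 17.2
tool_pos: [0.5314, -0.0295, 0.0828]
orientation: [180.0, -0.1, 14.0]
force: [2.3, 1.6, 5.7]
opening: 0.0117
```

Call:
jog_arm([
  {"offset": [0,0,1],"roll": 0,"hand": 5},
  {"offset": [0,0,1],"roll": 0,"hand": 5},
  {"offset": [0,0,1],"roll": 0,"hand": 5},
])

```text
clock: 17.45
tool_pos: [0.5314, -0.0295, 0.0825]
orientation: [180.0, -0.1, 14.0]
force: [-0.5, 1.9, 12.8]
opening: 0.0119
```

It met a hard stop at TCP z 82.5 mm. One more small step for margin, then the final check.

Call:
jog_arm([
  {"offset": [0,0,0.7],"roll": 0,"hand": 5},
  {"offset": [0,0,0.7],"roll": 0,"hand": 5},
  {"offset": [0,0,0.7],"roll": 0,"hand": 5},
  {"offset": [0,0,0.7],"roll": 0,"hand": 5},
])

```text
clock: 17.78
tool_pos: [0.5315, -0.0295, 0.0825]
orientation: [180.0, -0.1, 14.0]
force: [-2.6, 2.5, 19.0]
opening: 0.0116
```

```bash
python3 off.py; python3 - <<'E'
from plant import cams
import cv2
a=cams.snapshot("scene")["img"][150:390,150:470,::-1]
cv2.imwrite("pics/fin.png",cv2.convertScaleAbs(cv2.resize(a,None,fx=2.5,fy=2.5,interpolation=2),alpha=1.6))
E
```

```text
t 17.7833 pos [ 0.5315 -0.0295  0.0825] rpy [ 1.7998e+02 -9.0000e-02  1.4030e+01] F [-2.6  2.5 19. ] open 0.0116
```

View pics/fin.png

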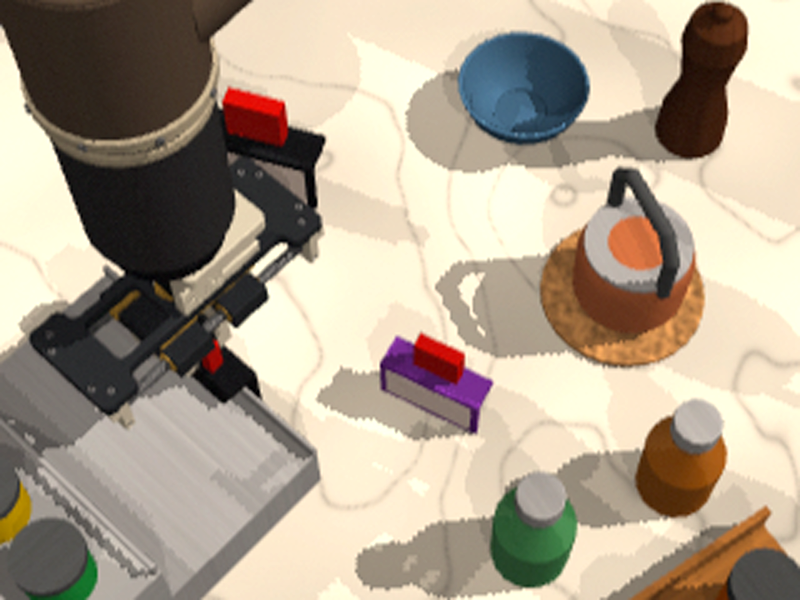

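The final view shows the holder astride the lip at (235,380) with its plate outside. The pot stands on the trivet at (630,260) and the bystanders are in place. Handing in.

```bash
python3 -c "
from plant import order;print(order.close_job())"; python3 off.py
```

```text
the job is handed in; nothing more can be done
None
the job is handed in; nothing more can be done
```

The job is handed in, at about 18 s on the clock. The copper pot stands upright and released on the cork trivet. The small black label holder is in the slot behind the caddy's lip, white card outwards, and the arm still grips it by the tab and presses it home.

**Checks that agreed:**
- **Home position:** the downward force grew softly along the strip's travel, then rose from 5.7 to 12.8 to 19 N over the last two small steps, with the tool stopped at a height of 82.5 mm. That is the bridge meeting the lip.
- **Last picture:** the holder straddles the lip and the pot is on the trivet. The bowl, mill, cruets and the two look-alike holders look unmoved.

**Checks that disagreed or stayed weak:**
- **Stop height:** the tool stopped about 1–1.5 mm lower than I worked out from the grasp, most likely from slight slip in the grip or calibration error.
- **Side force:** a load of about 2.5 N along each of world x and y remained on the holder. I put the part along the slot down to friction on the rubber strip.
- **Camera agreement:** the two cameras differed by about 2–3 mm on the caddy's position, so I used their mean. How well the tongue is centred in the slot was judged only by it going in freely.
- **Card:** the card's face cannot be seen in the last picture. "Facing outwards" rests on the orientation seen before the grasp, which I turned by only about 1.5° afterwards.

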